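Stack the register corners crosswise on the black rubber pad

TASK

Put the press's register corners away in one square pile on the wooden one that lies on the black rubber pad: blue on the wood, then yellow, then red on top. Turn each corner half round from the one below, so that its brass pin comes at the diagonally opposite corner, the outer edges line up and every plate lies flat. Set each one down gently without dropping it, leave the wooden corner where it is, and do not disturb the ink can, the ink jar or the roller.

Things in the scene. Friction and masses are not known exactly. Their poses are not given: they have to be found in the camera images.
- corner_wood: Plain wood corner on the black rubber pad: flat L plate, 14 mm thick, about 0.15 kg, two arms 38 mm wide and 100 mm long outside, meeting at a heel. Brass pin (16 mm wide, 8 mm high) on the heel. Origin: underside, centre of the 100 mm square the arms span (open there). Heel and pin at x, y = -31, -31 mm; one arm lies along x (centre line y = -31), the other along y (x = -31); z up.
- corner_blue: Blue corner, flat on the table: flat L plate, 14 mm thick, about 0.15 kg, two arms 38 mm wide and 100 mm long outside, meeting at a heel. Brass pin (16 mm wide, 8 mm high) on the heel. Origin: underside, centre of the 100 mm square the arms span (open there). Heel and pin at x, y = -31, -31 mm; one arm lies along x (centre line y = -31), the other along y (x = -31); z up.
- corner_yellow: Yellow corner, flat on the table: flat L plate, 14 mm thick, about 0.15 kg, two arms 38 mm wide and 100 mm long outside, meeting at a heel. Brass pin (16 mm wide, 8 mm high) on the heel. Origin: underside, centre of the 100 mm square the arms span (open there). Heel and pin at x, y = -31, -31 mm; one arm lies along x (centre line y = -31), the other along y (x = -31); z up.
- corner_red: Red corner, flat on the table: flat L plate, 14 mm thick, about 0.15 kg, two arms 38 mm wide and 100 mm long outside, meeting at a heel. Brass pin (16 mm wide, 8 mm high) on the heel. Origin: underside, centre of the 100 mm square the arms span (open there). Heel and pin at x, y = -31, -31 mm; one arm lies along x (centre line y = -31), the other along y (x = -31); z up.
- corner_blue_pin (a point): centre of the top of the brass pin on the heel of the blue corner, 22 mm above the plate's underside
- corner_yellow_pin (a point): centre of the top of the brass pin on the heel of the yellow corner, 22 mm above the plate's underside
- corner_red_pin (a point): centre of the top of the brass pin on the heel of the red corner, 22 mm above the plate's underside
- corner_wood_pin (a point): centre of the top of the brass pin on the heel of the wooden corner
- corner_wood_far (a point): point on the wooden corner's frame diagonally across from its pin (x = 31 mm, y = 31 mm, at the height of its top face), in its open part: the pins of the corners that face the other way belong above it
- pad: fixed square black rubber pad 170 x 170 mm, 6 mm thick, on the table; the wooden corner lies on it. Origin: centre of its underside
- ink_can: bystander: ink can, 80 mm across, 70 mm high, upright. Origin: centre of its underside
- ink_jar: bystander: ink jar with black cap, 60 mm across, 80 mm high, upright. Origin: centre of its underside
- brayer: bystander: hand roller (brayer), rubber roll 100 mm long and 44 mm across with a wooden handle, 160 mm long over all, lying flat. Origin: under its middle, at the table

How it is judged:
By the outcome, as a careful person would: the job done as asked, in the order asked, and still so for the second after the job is handed in, with the robot touching nothing.
It also fails if it takes over 67 s, if anything falls off the work surface, if the arm or the gripper's body presses on something with over 40 N, if the wrist force passes 120 N, or if a joint passes its speed limit or range.

ROBOT

A 6-joint arm with a two-finger parallel gripper is mounted at the origin on the work surface. World frame = base frame: x ahead of the robot, y to its left, z up, the work surface at z = 0. Lengths are in m, angles in rad, forces in N, time in s.
With the tool pointing down it reaches from about 0.375 to 0.9 m from the base axis. Payload 3.1 kg.
Tool frame: the origin (TCP) lies at the very end of the fingers, on their centre line; the grasp point (between the pads) lies 19 mm behind it; z points along the fingers, y is the line along which they close (so a half turn about z gives the same grasp; the last joint's range is limited). The gripper opens to 85 mm and grips with 20 to 120 N. Pads are 22 mm wide; open, the fingers measure 114 mm over their backs; the gripper's body (76 mm by 85 mm) begins 54 mm behind the grasp point. The pads swing forward as they close: fully open they stand 13 mm farther back than shut.
Start: joints at [0.985, 0.527, 1.433, -0, 1.181, -0.178], TCP at [0.248, 0.574, 0.231] pointing down, gripper open.
Joint ranges: [-3.08, 3.08], [-0.75, 2.2], [0.22, 2.44], [-1.43, 4.57], [0, 2.65], [-2.85, 2.85]. Speed limits (rad/s): [2.79, 2.79, 3.14, 3.14, 3.14, 3.14].

INTERFACE

Orientations are given as a 3x3 rotation matrix whose columns are the frame's x, y, z axes.
In Python, from station import bot gives the robot as it stands.
- The arm moves only by the shell command python3 jog.py FILE [FORCE], which reads ROWS from the file FILE. ROWS is one flat JSON list of numbers that holds 1 to 12 rows one after another, with no inner brackets; each row has 7 numbers: a rotation vector rx, ry, rz in rad, then dx, dy, dz in m, then the finger opening in m; each row shifts and turns the commanded pose from where the row before left it, along the tool's axes as they then stand; what a row does not reach is not made up. A row lasts 1/8 s, in which the tool goes at most 0.0625 m and 0.188 rad, less where a joint would pass 70% of its speed; a pose out of reach is approached as far as the arm can. The fingers move at their own pace and stop on an object; FORCE is the grip in N (left out, the last holds). Time passes only in rows, so rows that do not move let the fingers close. It prints the time, the measured TCP pose, the force, the opening and the grip force at its end. Input that does not fit is refused with a message, and nothing moves.
- bot.get_obs(): the state, without advancing time (a new reading comes with each control period).
- bot.grab_frame(name): name is "scene" or "side" or "wrist"; returns a dict with "pixels" (480x640x3 uint8, red, green, blue), "fovy" (degrees; the focal length in pixels is half the picture's height over the tangent of half this angle, whatever the lens; pixels are square), "cx", "cy" (the principal point, pixels), "k1" (the pictures are not rectified: a ray, as slopes to the right and down, at radius r is drawn at 1 + k1 r^2 times it, then the intrinsics apply), "view" (4x4, takes a point from world to camera coordinates). Camera axes: x right, y up, looking along -z (the intrinsics and any distortion apply to the point x, -y, -z); pixel columns grow to the right and rows downward; lengths in m; the calibration is good to about 2 mm. A picture is of the moment at which its call begins. There is no depth.
- bot.close_job(): hands the job in; it is judged then, once.
The state is a dict: "time_s": time; "q": joint angles; "joint_velocities": joint speeds; "joint_efforts": joint torques, N m; "tool_pos": TCP position; "tool_rot": TCP orientation; "contact_force": force on the tool from outside, world axes, zero at the start; "ft_torque": the same for the moment, N m; "width": finger opening in m; "gripper_force": force on a finger pad.
Only numpy, scipy, OpenCV 4.12 (cv2) and the standard library are available. Lean on these libraries where they do the work, as an engineer would, in place of code of your own. Each camera call takes 0.05 s, during which the arm holds its last target. There are 200 camera calls.

## Working session

There is one attempt and no reset: what is moved stays moved. The work goes in short steps, Python scripts to look and compute and a shell command to move; the robot and the scene stay as the last step left them, time stands still between calls to the robot, and variables do not carry over. Pictures are saved under pics/ and viewed, at most 13 in all, crops included, and the job is handed in when it is done.

```bash
ls; mkdir -p pics; python3 - <<'E'
from station import bot
import cv2
o=bot.get_obs()
print(o)
for n in ["scene","side"]:
    f=bot.grab_frame(n); cv2.imwrite(f"pics/{n}0.png",f["pixels"][:,:,::-1]); print(n,f["fovy"],f["cx"],f["cy"],f["k1"],f["view"].tolist() if hasattr(f["view"],'tolist') else f["view"])
E
```

```text
jog.py
pics
station.py
{'time_s': 0.0, 'q': array([ 9.84489031e-01,  5.28441301e-01,  1.43390906e+00, -5.50877745e-06,
        1.18142050e+00, -1.78537526e-01]), 'joint_velocities': array([ 0.00138144, -0.00058002,  0.00236859, -0.00041357,  0.00101707,
       -0.00070522]), 'joint_efforts': array([-9.80701006e-04, -4.42351878e+01, -1.78024882e+01, -2.02111778e-04,
        8.42645561e-03, -4.77931380e-06]), 'tool_pos': array([0.24744011, 0.57314279, 0.23034676]), 'tool_rot': array([[-9.18008134e-01,  3.96559735e-01, -1.20092993e-03],
       [ 3.96561370e-01,  9.18006415e-01, -1.81723974e-03],
       [ 3.81817269e-04, -2.14448329e-03, -9.99997628e-01]]), 'contact_force': array([0.3636236 , 0.50643136, 0.65427925]), 'ft_torque': array([-0.01671268, -0.05940365,  0.01569987]), 'gripper_force': 0.0, 'width': 0.0854379413086462}
scene 48.72843802313568 318.4167180103866 236.77413759342335 0.04296306251529006 [[-0.7376795973153558, 0.675150943631831, -0.00012254673764243448, 0.4422082734174025], [-0.40883789696200595, -0.44655768396132606, 0.7958880630483037, 0.20195350834204773], [0.537289852605034, 0.5871604876080684, 0.6054437844090205, -1.4705524024129282], [0.0, 0.0, 0.0, 1.0]]
side 57.89529665539398 322.2266122374288 234.0221333247756 -0.03065426223599962 [[0.9953804001186026, -0.09597906539119837, 0.002424472388450859, -0.5895451459187624], [0.06806293489379367, 0.7232277533102415, 0.6872474472382298, -0.06022666036646829], [-0.06771481339687425, -0.6839076223061507, 0.7264193473457146, -0.8163716041181869], [0.0, 0.0, 0.0, 1.0]]
```
View pics/scene0.png

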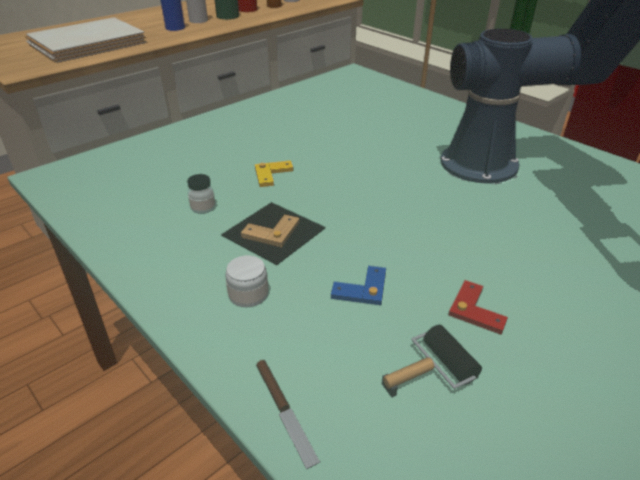

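View pics/side0.png

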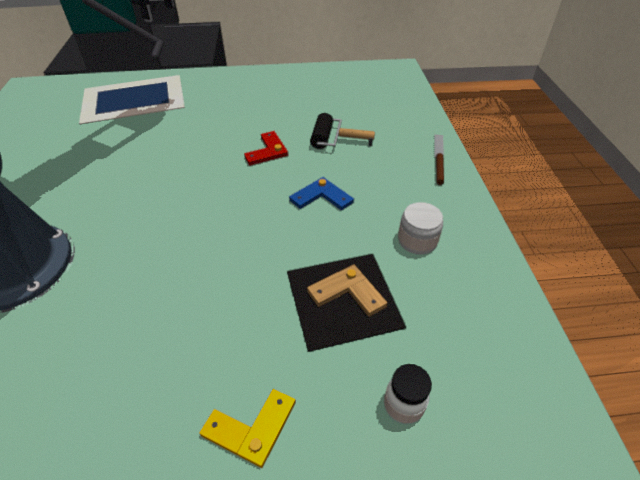

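The scene picture shows wood at (272,230) on the pad, yellow (270,172), blue (362,288) and red (478,308). The can is at (246,280), the jar at (200,195) and the roller at (440,360). The side view puts the pins at wood (352,272), blue (322,182), red (278,147) and yellow (255,445). Next I'll fit an L model to the silhouettes in both cameras.

```bash
cat > vis.py <<'E'
import numpy as np, cv2
from scipy.optimize import minimize
from station import bot
L=np.array([[-50,-50],[50,-50],[50,-12],[-12,-12],[-12,50],[-50,50]])/1000
a=np.arange(8)*np.pi/4; PIN=np.c_[-.031+.008*np.cos(a),-.031+.008*np.sin(a)]
def cam(n):
    f=bot.grab_frame(n); h,w=f["pixels"].shape[:2]; fl=h/2/np.tan(np.radians(f["fovy"])/2)
    K=np.array([[fl,0,f["cx"]],[0,fl,f["cy"]],[0,0,1]]); V=np.diag([1,-1,-1,1.])@np.array(f["view"])
    return dict(img=f["pixels"],K=K,V=V,D=np.array([f["k1"],0,0,0.]))
def proj(c,P): return cv2.projectPoints(np.asarray(P,float).reshape(-1,1,3),cv2.Rodrigues(c["V"][:3,:3])[0],c["V"][:3,3],c["K"],c["D"])[0][:,0]
def pix2w(c,uv,z):
    r=cv2.undistortPoints(np.array(uv,float).reshape(-1,1,2),c["K"],c["D"])[:,0]
    R=c["V"][:3,:3]; o=-R.T@c["V"][:3,3]; d=np.c_[r,np.ones(len(r))]@R
    return o+d*((z-o[2])/d[:,2])[:,None]
def colour(img,name):
    h,s,v=cv2.split(cv2.cvtColor(img,cv2.COLOR_RGB2HSV).astype(int))
    warm=(h<34)|(h>170)
    m={"blue":((h>105)&(h<130)&(s>130))|(warm&(s>100)&(v>80)),"red":warm&(s>110)&(v>60),"yellow":warm&(s>110)&(v>60),"wood":warm&(s>50)&(v>70)}[name]
    return cv2.morphologyEx(m.astype(np.uint8)*255,cv2.MORPH_CLOSE,np.ones((3,3),np.uint8))
S=4  # supersampling
def render(c,p,z,x0,y0,w,h):
    cs,sn=np.cos(p[2]),np.sin(p[2]); R=np.array([[cs,-sn],[sn,cs]]); m=np.zeros((h*S,w*S),np.uint8)
    for poly,za,zb in((L,z,z+.014),(PIN,z+.014,z+.022)):
        q=poly@R.T+p[:2]; n=len(q)
        lo=proj(c,np.c_[q,np.full(n,za)]); hi=proj(c,np.c_[q,np.full(n,zb)])
        faces=[lo,hi]+[np.array([lo[i],lo[(i+1)%n],hi[(i+1)%n],hi[i]]) for i in range(n)]
        for f in faces: cv2.fillPoly(m,[np.round(((f-[x0,y0]+.5)*S-.5)*16).astype(np.int32)],255,shift=4)
    return cv2.resize(m,(w,h),interpolation=cv2.INTER_AREA)
def fit(cams,name,p,z,pad=14,verbose=True):
    obs=[]
    for c in cams:
        uv=proj(c,[[p[0]+dx,p[1]+dy,z+.01] for dx in(-.055,.055) for dy in(-.055,.055)])
        x0,y0=np.maximum(uv.min(0).astype(int)-pad,0); x1,y1=np.minimum(uv.max(0).astype(int)+pad,[640,480])
        obs.append((c,x0,y0,x1-x0,y1-y0,cv2.GaussianBlur(colour(c["img"],name)[y0:y1,x0:x1].astype(float),(0,0),1.2)))
    def cost(q):
        return sum(((cv2.GaussianBlur(render(c,q,z,x,y,w,h).astype(float),(0,0),1.2)-o)**2).sum()/(o.sum()*255) for c,x,y,w,h,o in obs)
    for st in(.012,.003):
        p=minimize(cost,p,method="Nelder-Mead",options=dict(initial_simplex=np.array([p,p+np.array([st,0,0]),p+np.array([0,st,0]),p+np.array([0,0,st*15])]),xatol=5e-5,fatol=1e-6)).x
    if verbose: print(name,"x %.4f y %.4f yaw %.2f deg"%(p[0],p[1],np.degrees(p[2])),"cost %.3f"%cost(p))
    return p
def init(c,pin,e1,e2,z):
    w=pix2w(c,[pin,e1,e2],z+.014); d=(w[1]+w[2])/2-w[0]; return np.array([*(w[1]+w[2])[:2]/2,np.arctan2(d[1],d[0])-np.pi/4])
E
python3 - <<'E'
from vis import *
sc,sd=cam("scene"),cam("side")
I={"wood":((352,272),(312,293),(378,306),.006),"blue":((322,182),(293,203),(350,203),0),"red":((278,147),(247,158),(268,135),0),"yellow":((255,445),(205,425),(285,398),0)}
for n,(a,b,c,z) in I.items():
    p=init(sd,a,b,c,z); print(p)
    for cs in([sc],[sd],[sc,sd]): q=fit(cs,n,p,z)
for n,uv in(("can",(420,245)),("jar",(405,410)),("br roll",(322,132)),("br end",(372,140))): print(n,pix2w(sd,[uv],0.01))
c=cam("wrist"); cv2.imwrite("pics/w0.png",c["img"][:,:,::-1]); print(c["K"],c["V"])
E
```

```text
[ 0.61640036 -0.14852762 -2.70522777]
wood x 0.6187 y -0.1432 yaw -153.81 deg cost 0.002
wood x 0.6215 y -0.1359 yaw -153.76 deg cost 0.007
wood x 0.6211 y -0.1392 yaw -153.15 deg cost 0.067
[ 0.60076568  0.10422499 -2.46708813]
blue x 0.5946 y 0.1164 yaw -141.59 deg cost 0.227
blue x 0.6020 y 0.1246 yaw -143.63 deg cost 0.043
blue x 0.5998 y 0.1223 yaw -142.42 deg cost 0.318
[0.46523499 0.32328983 2.188513  ]
red x 0.4698 y 0.3244 yaw 109.23 deg cost 0.104
red x 0.4744 y 0.3297 yaw 107.88 deg cost 0.017
red x 0.4728 y 0.3267 yaw 108.91 deg cost 0.152
[ 0.45141877 -0.32266676  1.06128037]
yellow x 0.4510 y -0.3334 yaw 58.19 deg cost 0.035
yellow x 0.4544 y -0.3281 yaw 60.26 deg cost 0.009
yellow x 0.4538 y -0.3292 yaw 59.90 deg cost 0.075
can [[ 0.78035728 -0.02916876  0.01      ]]
jar [[ 0.67929494 -0.34106157  0.01      ]]
br roll [[0.62790045 0.37569496 0.01      ]]
br end [[0.74921026 0.32887334 0.01      ]]
[[420.47458177   0.         319.5418534 ]
 [  0.         420.47458177 241.07705416]
 [  0.           0.           1.        ]] [[ 0.39788234  0.91743537 -0.00140962 -0.62466704]
 [ 0.8687078  -0.37625472  0.32214771 -0.04121079]
 [ 0.29501933 -0.12940143 -0.94668837  0.38250357]
 [ 0.          0.          0.          1.        ]]
```

Each camera fits well by itself, but they differ by a steady 3–7 mm, so I'll take placements relative to the wood within one camera. I'm going above blue now for a wrist view.

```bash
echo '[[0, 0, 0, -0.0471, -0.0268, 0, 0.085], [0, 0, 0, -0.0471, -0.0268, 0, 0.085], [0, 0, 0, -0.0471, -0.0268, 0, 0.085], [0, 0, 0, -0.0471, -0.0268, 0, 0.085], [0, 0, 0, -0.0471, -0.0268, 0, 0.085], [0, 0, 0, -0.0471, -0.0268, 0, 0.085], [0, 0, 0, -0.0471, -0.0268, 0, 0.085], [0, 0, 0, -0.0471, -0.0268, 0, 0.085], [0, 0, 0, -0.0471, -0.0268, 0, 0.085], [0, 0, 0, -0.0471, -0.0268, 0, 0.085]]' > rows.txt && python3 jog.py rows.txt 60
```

```text
refused: ROWS must be one flat list, 7 numbers to a row, no inner brackets. Nothing was moved.
```

Refused on format, not on reach. It needs one flat list, 7 numbers to a row, no inner brackets.

```bash
echo '[0, 0, 0, -0.0471, -0.0268, 0, 0.085, 0, 0, 0, -0.0471, -0.0268, 0, 0.085, 0, 0, 0, -0.0471, -0.0268, 0, 0.085, 0, 0, 0, -0.0471, -0.0268, 0, 0.085, 0, 0, 0, -0.0471, -0.0268, 0, 0.085, 0, 0, 0, -0.0471, -0.0268, 0, 0.085, 0, 0, 0, -0.0471, -0.0268, 0, 0.085, 0, 0, 0, -0.0471, -0.0268, 0, 0.085, 0, 0, 0, -0.0471, -0.0268, 0, 0.085, 0, 0, 0, -0.0471, -0.0268, 0, 0.085]' > rows.txt && python3 jog.py rows.txt 60
echo '[0, 0, 0.1725, 0, 0, 0, 0.085, 0, 0, 0.1725, 0, 0, 0, 0.085, 0, 0, 0.1725, 0, 0, 0, 0.085, 0, 0, 0.1725, 0, 0, 0, 0.085, 0, 0, 0.1725, 0, 0, 0, 0.085, 0, 0, 0.1725, 0, 0, 0, 0.085, 0, 0, 0.1725, 0, 0, 0, 0.085, 0, 0, 0.1725, 0, 0, 0, 0.085, 0, 0, 0.1725, 0, 0, 0, 0.085, 0, 0, 0.1725, 0, 0, 0, 0.085, 0, 0, 0.1725, 0, 0, 0, 0.085, 0, 0, 0.1725, 0, 0, 0, 0.085]' > rows.txt && python3 jog.py rows.txt
cat >> vis.py <<'E'
def tool():
    o=bot.get_obs(); R=o["tool_rot"]; print("t %.2f tcp"%o["time_s"],o["tool_pos"].round(4),"yaw %.2f"%np.degrees(np.arctan2(R[1,0],R[0,0])),"tilt",R[:2,2].round(4),"F",o["contact_force"].round(1),"w %.4f"%o["width"],"grip %.0f"%o["gripper_force"]); return o["tool_pos"],R
E
python3 - <<'E'
from vis import *
tool()
c=cam("wrist"); cv2.imwrite("pics/w1.png",c["img"][:,:,::-1])
for p in([.5946,.1164,-2.48],[.602,.1246,-2.48]): q=fit([c],"blue",np.array(p),0,pad=30)
E
```

```text
time_s: 1.5
tool_pos: [0.5748, 0.1394, 0.2313]
tool_rot: [[-0.918, 0.397, 0.0], [0.397, 0.918, 0.0], [-0.0, 0.0, -1.0]]
contact_force: [-0.0, 1.2, 1.0]
width: 0.0847
gripper_force: 0.0
time_s: 3.0
tool_pos: [0.5738, 0.1409, 0.2312]
tool_rot: [[0.791, 0.612, -0.0], [0.612, -0.791, -0.0], [-0.0, -0.0, -1.0]]
contact_force: [-1.0, -0.8, -0.9]
width: 0.085
gripper_force: 0.0
t 3.00 tcp [0.5738 0.1409 0.2312] yaw 37.71 tilt [-0.0003 -0.    ] F [-1.  -0.8 -0.9] w 0.0850 grip 0
blue x 0.6011 y 0.1238 yaw -143.32 deg cost 0.024
blue x 0.6014 y 0.1237 yaw -143.49 deg cost 0.023
```

View pics/w1.png

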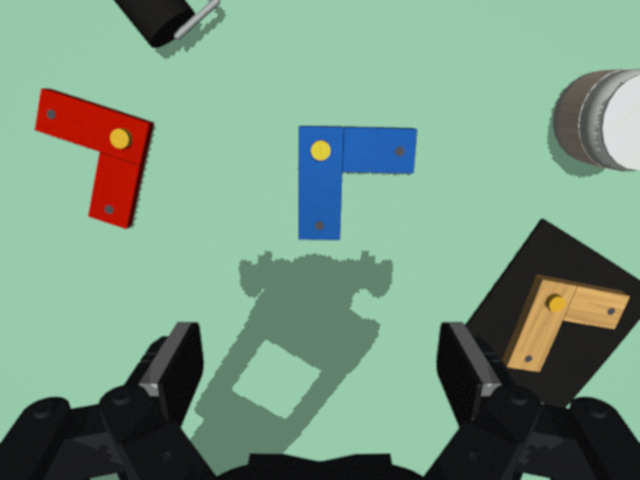

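The wrist view shows blue's pin at (320,150), wood's pin at (556,303) and red's pin at (119,139). The wrist fit agrees with the side camera to about 1 mm. Descending and gripping blue's x-arm.

```bash
python3 - <<'E'
from vis import *
c=cam("wrist")
fit([c],"wood",np.array([.6211,-.138,-2.68]),.006,pad=25); fit([c],"red",np.array([.474,.329,1.89]),0,pad=20)
E
echo '[0, 0, 0.019, 0.0018, -0.0009, 0.05, 0.085, 0, 0, 0, 0, 0, 0.05, 0.085, 0, 0, 0, 0, 0, 0.05, 0.085, 0, 0, 0, 0, 0, 0.04, 0.085, 0, 0, 0, 0, 0, 0.025, 0.085, 0, 0, 0, 0, 0, 0.015, 0.085, 0, 0, 0, 0, 0, 0, 0.085]' > rows.txt && python3 jog.py rows.txt 60
echo '[0, 0, 0, 0, 0, 0, 0.03, 0, 0, 0, 0, 0, 0, 0.03, 0, 0, 0, 0, 0, 0, 0.03, 0, 0, 0, 0, 0, 0, 0.03, 0, 0, 0, 0, 0, 0, 0.03, 0, 0, 0, 0, 0, 0, 0.03, 0, 0, 0, 0, 0, 0, 0.03]' > rows.txt && python3 jog.py rows.txt 60
```

```text
wood x 0.6205 y -0.1420 yaw -153.65 deg cost 0.025
red x 0.4738 y 0.3284 yaw 108.81 deg cost 0.026
time_s: 3.98
tool_pos: [0.5744, 0.1427, 0.0005]
tool_rot: [[0.798, 0.602, -0.002], [0.602, -0.798, -0.0], [-0.001, -0.001, -1.0]]
contact_force: [0.2, -0.4, -0.0]
width: 0.0849
gripper_force: 0.0
time_s: 4.85
tool_pos: [0.5757, 0.1428, 0.0027]
tool_rot: [[0.799, 0.601, 0.002], [0.601, -0.799, 0.0], [0.002, 0.001, -1.0]]
contact_force: [0.1, -0.2, 5.2]
width: 0.0365
gripper_force: 61.3
```

Gripped, but there are 5 N of contact at the tips, so they are touching the table. I'll regrip 2.5 mm higher so they don't stick out below the plate.

```bash
echo '[0, 0, 0, 0, 0, 0, 0.046, 0, 0, 0, 0, 0, 0, 0.046, 0, 0, 0, 0, 0, -0.0025, 0.046, 0, 0, 0, 0, 0, 0, 0.03, 0, 0, 0, 0, 0, 0, 0.03, 0, 0, 0, 0, 0, 0, 0.03, 0, 0, 0, 0, 0, 0, 0.03]' > rows.txt && python3 jog.py rows.txt 60
python3 -c "
from vis import *
tool()"
echo '[0, 0, 0, 0, 0, -0.02, 0.03, 0, 0, 0, 0, 0, -0.05, 0.03, 0, 0, 0, 0, 0, -0.05, 0.03, 0, 0, 0, 0, 0, 0, 0.03, 0, 0, 0, 0, 0, 0, 0.03]' > rows.txt && python3 jog.py rows.txt
python3 - <<'E'
from vis import *
P,R=tool(); sc,sd=cam("scene"),cam("side"); w=cam("wrist")
g=np.array([.010,-.031]); print("z under plate?")
# expected: plate x = -tool x
yaw=np.arctan2(-R[1,0],-R[0,0]); c,s=np.cos(yaw),np.sin(yaw)
e=np.array([*(P[:2]-np.array([[c,-s],[s,c]])@g),yaw]); print(e[:2],np.degrees(yaw))
for z in(P[2]-.0035,): 
    fit([sd],"blue",e,z); fit([w],"blue",e,z); fit([sc],"blue",e,z)
E
```

```text
time_s: 5.72
tool_pos: [0.575, 0.1428, 0.0043]
tool_rot: [[0.799, 0.601, 0.001], [0.601, -0.799, 0.0], [0.0, 0.0, -1.0]]
contact_force: [-1.6, -1.0, 5.3]
width: 0.0361
gripper_force: 60.6
t 5.72 tcp [0.575  0.1428 0.0043] yaw 36.94 tilt [0.0005 0.    ] F [-1.6 -1.   5.3] w 0.0361 grip 61
time_s: 6.35
tool_pos: [0.574, 0.1427, 0.1239]
tool_rot: [[0.799, 0.601, -0.001], [0.601, -0.799, -0.0], [-0.001, -0.0, -1.0]]
contact_force: [0.1, 0.3, -1.9]
width: 0.0363
gripper_force: 60.5
t 6.35 tcp [0.574  0.1427 0.1239] yaw 36.95 tilt [-0.0008 -0.0001] F [ 0.1  0.3 -1.9] w 0.0363 grip 61
z under plate?
[0.60063827 0.12396261] -143.05235937059834
blue x 0.5979 y 0.1241 yaw -143.68 deg cost 0.370
blue x 0.5998 y 0.1246 yaw -143.47 deg cost 0.113
blue x 0.5940 y 0.1187 yaw -142.13 deg cost 0.306
```

Blue is held at the expected pose. Carrying it over the wood, then turning it.

```bash
echo '[0, 0, 0, -0.0216, 0.048, 0, 0.03, 0, 0, 0, -0.0216, 0.048, 0, 0.03, 0, 0, 0, -0.0216, 0.048, 0, 0.03, 0, 0, 0, -0.0216, 0.048, 0, 0.03, 0, 0, 0, -0.0216, 0.048, 0, 0.03, 0, 0, 0, -0.0216, 0.048, 0, 0.03, 0, 0, -0.174, 0, 0, 0, 0.03, 0, 0, -0.174, 0, 0, 0, 0.03, 0, 0, -0.174, 0, 0, 0, 0.03, 0, 0, -0.174, 0, 0, 0, 0.03, 0, 0, -0.174, 0, 0, 0, 0.03, 0, 0, -0.174, 0, 0, 0, 0.03]' > rows.txt && python3 jog.py rows.txt
echo '[0, 0, -0.174, 0, 0, 0, 0.03, 0, 0, -0.174, 0, 0, 0, 0.03, 0, 0, -0.174, 0, 0, 0, 0.03, 0, 0, -0.174, 0, 0, 0, 0.03, 0, 0, -0.174, 0, 0, 0, 0.03, 0, 0, -0.174, 0, 0, 0, 0.03, 0, 0, -0.174, 0, 0, 0, 0.03, 0, 0, -0.174, 0, 0, 0, 0.03, 0, 0, -0.174, 0, 0, 0, 0.03, 0, 0, -0.174, 0, 0, 0, 0.03, 0, 0, -0.174, 0, 0, 0, 0.03, 0, 0, 0, 0, 0, 0, 0.03]' > rows.txt && python3 jog.py rows.txt
cat >> vis.py <<'E'
def held(P,R,sgn,g=(.010,-.031)):
    yaw=np.arctan2(sgn*R[1,0],sgn*R[0,0]); c,s=np.cos(yaw),np.sin(yaw)
    return np.array([*(P[:2]-np.array([[c,-s],[s,c]])@np.array(g)),yaw])
E
python3 - <<'E'
from vis import *
P,R=tool(); w=cam("wrist"); sd=cam("side"); sc=cam("scene")
v=np.hstack([w["img"],sd["img"]])[:,:,::-1]; cv2.imwrite("pics/b1.png",cv2.resize(v,(800,300)))
e=held(P,R,-1); print(e[:2],np.degrees(e[2]))
for c in(w,sd,sc):fit([c],"blue",e,P[2]-.004)
E
```

```text
time_s: 8.0
tool_pos: [0.6433, -0.165, 0.1217]
tool_rot: [[-0.123, 0.992, -0.003], [0.992, 0.123, 0.001], [0.002, -0.003, -1.0]]
contact_force: [0.2, 0.4, -1.5]
width: 0.0361
gripper_force: 60.6
time_s: 9.5
tool_pos: [0.6435, -0.165, 0.122]
tool_rot: [[-0.896, -0.443, -0.003], [-0.443, 0.896, 0.001], [0.002, 0.002, -1.0]]
contact_force: [-0.9, 0.1, -1.6]
width: 0.0361
gripper_force: 60.6
t 9.50 tcp [ 0.6435 -0.165   0.122 ] yaw -153.70 tilt [-0.0028  0.0012] F [-0.9  0.1 -1.6] w 0.0361 grip 61
[ 0.62078666 -0.14166254] 26.304493149313362
blue x 0.6212 y -0.1410 yaw 25.76 deg cost 0.072
blue x 0.6112 y -0.1634 yaw -6.81 deg cost 0.319
blue x 0.6042 y -0.1578 yaw 33.55 deg cost 0.844
```

View pics/b1.png

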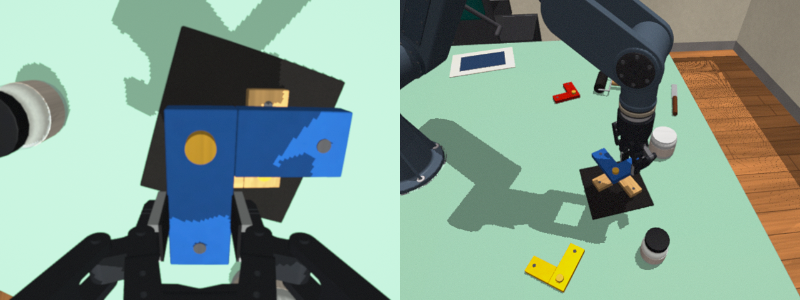

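Blue is held as expected, with its pin at (200,147) in the half-scale wrist view, but it hides most of the wood. I'll back off briefly to measure the wood closely with the wrist camera.

```bash
echo '[0, 0, 0, 0.05, 0, -0.02, 0.03, 0, 0, 0, 0.05, 0, -0.02, 0.03, 0, 0, 0, 0, 0, 0, 0.03, 0, 0, 0, 0, 0, 0, 0.03]' > rows.txt && python3 jog.py rows.txt
python3 - <<'E'
from vis import *
P,R=tool(); w=cam("wrist")
cv2.imwrite("pics/b2.png",w["img"][:,:,::-1])
p=fit([w],"wood",np.array([.6205,-.142,-2.68]),.006,pad=8)
u=proj(w,np.c_[L@np.array([[np.cos(p[2]),np.sin(p[2])],[-np.sin(p[2]),np.cos(p[2])]])+p[:2],np.full(6,.02)]); print(u.round(0).tolist())
e=held(P,R,-1);print(e[:2],np.degrees(e[2]));fit([w],"blue",e,P[2]-.004)
im=w["img"].copy(); cv2.polylines(im,[u.round().astype(int)],True,(255,0,255),1); cv2.imwrite("pics/b2.png",im[:,:,::-1])
E
```

```text
time_s: 10.15
tool_pos: [0.5552, -0.2101, 0.164]
tool_rot: [[-0.896, -0.444, 0.001], [-0.444, 0.896, -0.0], [-0.001, -0.001, -1.0]]
contact_force: [1.1, -0.3, -1.2]
width: 0.0362
gripper_force: 60.6
t 10.15 tcp [ 0.5552 -0.2101  0.164 ] yaw -153.67 tilt [ 0.0012 -0.0002] F [ 1.1 -0.3 -1.2] w 0.0362 grip 61
wood x 0.6321 y -0.1297 yaw -150.76 deg cost 2.002
[[426.0, 394.0], [432.0, 287.0], [382.0, 289.0], [382.0, 359.0], [305.0, 362.0], [308.0, 400.0]]
[ 0.53250612 -0.18672819] 26.328645658794358
blue x 0.5332 y -0.1857 yaw 25.88 deg cost 0.080
```

View pics/b2.png

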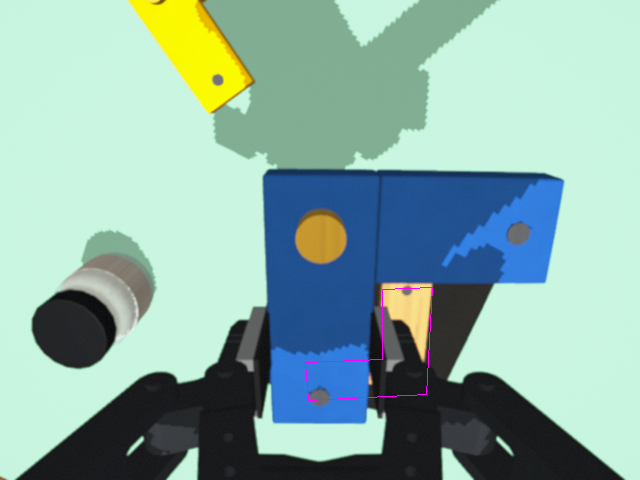

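That was the wrong way: picture up is +tool x. Going to the other side of the pile, well above the can.

```bash
echo '[0, 0, 0, -0.05, 0, 0, 0.03, 0, 0, 0, -0.05, 0, 0, 0.03, 0, 0, 0, -0.05, 0, 0, 0.03, 0, 0, 0, -0.05, 0, 0, 0.03, 0, 0, 0, 0, 0, 0, 0.03, 0, 0, 0, 0, 0, 0, 0.03]' > rows.txt && python3 jog.py rows.txt
python3 - <<'E'
from vis import *
P,R=tool(); w=cam("wrist")
p=fit([w],"wood",np.array([.6205,-.142,-2.68]),.006,pad=3)
u=proj(w,np.c_[L@np.array([[np.cos(p[2]),np.sin(p[2])],[-np.sin(p[2]),np.cos(p[2])]])+p[:2],np.full(6,.02)])
e=held(P,R,-1);print(e[:2],np.degrees(e[2]));fit([w],"blue",e,P[2]-.004)
im=w["img"].copy(); cv2.polylines(im,[u.round().astype(int)],True,(255,0,255),1); cv2.imwrite("pics/b3.png",im[:,:,::-1])
E
```

```text
time_s: 10.95
tool_pos: [0.7334, -0.1197, 0.1623]
tool_rot: [[-0.895, -0.446, -0.003], [-0.446, 0.895, 0.0], [0.002, 0.002, -1.0]]
contact_force: [-0.2, 0.1, -1.4]
width: 0.0358
gripper_force: 60.7
t 10.95 tcp [ 0.7334 -0.1197  0.1623] yaw -153.49 tilt [-0.0027  0.0004] F [-0.2  0.1 -1.4] w 0.0358 grip 61
wood x 0.6201 y -0.1380 yaw -154.08 deg cost 0.012
[ 0.71058194 -0.09643279] 26.50955701682717
blue x 0.7109 y -0.0956 yaw 25.85 deg cost 0.169
```

View pics/b3.png

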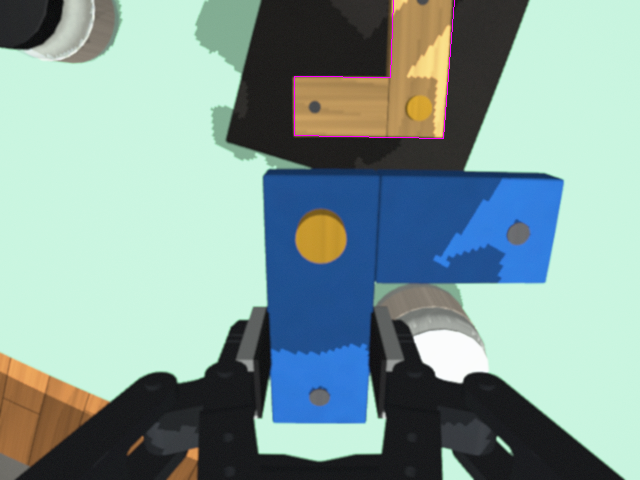

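Good fit: wood is at (0.620, -0.138), yaw -154°, with the outline matching the plate (pin at (420,108)). Moving back over the pile using the offset measured in this one camera, then lowering partway.

```bash
echo '[0, 0, 0, 0.05, 0.0014, 0, 0.03, 0, 0, 0, 0.05, 0.0014, 0, 0.03, 0, 0, 0, 0, 0, 0.05, 0.03, 0, 0, 0, 0, 0, 0.05, 0.03, 0, 0, 0, 0, 0, 0.015, 0.03, 0, 0, 0, 0, 0, 0, 0.03, 0, 0, 0, 0, 0, 0, 0.03]' > rows.txt && python3 jog.py rows.txt
python3 - <<'E'
from vis import *
for i in range(3): P,R=tool(); w=cam("wrist")
sd=cam("side"); sc=cam("scene")
e=held(P,R,-1);print(e[:2],np.degrees(e[2]));fit([w],"blue",e,P[2]-.004)
a=cv2.resize(sd["img"][220:370,250:450],None,fx=2,fy=2,interpolation=3);b=cv2.resize(sc["img"][150:300,190:390],None,fx=2,fy=2,interpolation=3)
cv2.imwrite("pics/b4.png",np.hstack([a,b])[:,:,::-1])
E
```

```text
time_s: 11.88
tool_pos: [0.6446, -0.1636, 0.0509]
tool_rot: [[-0.896, -0.445, 0.004], [-0.445, 0.896, -0.002], [-0.003, -0.003, -1.0]]
contact_force: [-0.3, 0.6, -1.1]
width: 0.0358
gripper_force: 60.7
t 11.88 tcp [ 0.6446 -0.1636  0.0509] yaw -153.58 tilt [ 0.0037 -0.0017] F [-0.3  0.6 -1.1] w 0.0358 grip 61
t 11.93 tcp [ 0.6447 -0.1635  0.0511] yaw -153.57 tilt [ 0.004  -0.0018] F [ 0.  -0.3 -0.5] w 0.0363 grip 61
t 11.97 tcp [ 0.6446 -0.1634  0.051 ] yaw -153.56 tilt [ 0.0038 -0.0017] F [-0.4 -0.4 -1.1] w 0.0362 grip 61
[ 0.62182899 -0.14006508] 26.438119866896994
blue x 0.6221 y -0.1393 yaw 26.03 deg cost 0.167
```

View pics/b4.png

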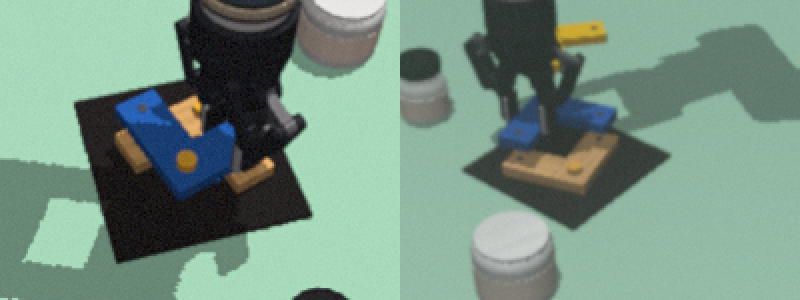

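The side and scene crops show blue hanging squarely over the wood with its pin on the open side. I'll correct by (0.9, 2.4) mm and lower.

```bash
echo '[0, 0, 0, 0.001, 0.0024, 0.008, 0.03, 0, 0, 0, 0, 0, 0.008, 0.03, 0, 0, 0, 0, 0, 0.005, 0.03, 0, 0, 0, 0, 0, 0, 0.03, 0, 0, 0, 0, 0, 0, 0.03]' > rows.txt && python3 jog.py rows.txt
python3 -c "
from vis import *
tool()"
```

```text
time_s: 12.75
tool_pos: [0.6412, -0.1612, 0.0277]
tool_rot: [[-0.896, -0.445, 0.0], [-0.445, 0.896, -0.0], [-0.0, -0.0, -1.0]]
contact_force: [-0.9, -0.3, -2.1]
width: 0.0365
gripper_force: 60.7
t 12.75 tcp [ 0.6412 -0.1612  0.0277] yaw -153.58 tilt [ 0.0001 -0.    ] F [-0.9 -0.3 -2.1] w 0.0365 grip 61
```

```bash
echo '[0, 0, 0, -0.001, -0.001, 0.0012, 0.03, 0, 0, 0, 0, 0, 0.001, 0.03, 0, 0, 0, 0, 0, 0.001, 0.03, 0, 0, 0, 0, 0, 0, 0.03, 0, 0, 0, 0, 0, 0, 0.03]' > rows.txt && python3 jog.py rows.txt
python3 -c "
from vis import *
tool()"
```

```text
time_s: 13.38
tool_pos: [0.6424, -0.1615, 0.0246]
tool_rot: [[-0.896, -0.445, -0.0], [-0.445, 0.896, 0.0], [0.0, 0.0, -1.0]]
contact_force: [0.9, -0.0, -0.8]
width: 0.0359
gripper_force: 60.7
t 13.38 tcp [ 0.6424 -0.1615  0.0246] yaw -153.58 tilt [-0.  0.] F [ 0.9 -0.  -0.8] w 0.0359 grip 61
```

```bash
echo '[0, 0, 0, 0, 0, 0.0008, 0.03, 0, 0, 0, 0, 0, 0, 0.03, 0, 0, 0, 0, 0, 0, 0.03]' > rows.txt && python3 jog.py rows.txt
echo '[0, 0, 0, 0, 0, 0.0005, 0.03, 0, 0, 0, 0, 0, 0, 0.03, 0, 0, 0, 0, 0, 0, 0.03]' > rows.txt && python3 jog.py rows.txt
```

```text
time_s: 13.75
tool_pos: [0.6425, -0.1616, 0.0244]
tool_rot: [[-0.895, -0.445, 0.0], [-0.445, 0.895, -0.0], [-0.0, -0.0, -1.0]]
contact_force: [-0.7, 0.1, 4.3]
width: 0.0361
gripper_force: 61.2
time_s: 14.12
tool_pos: [0.6425, -0.1616, 0.0243]
tool_rot: [[-0.895, -0.445, 0.0], [-0.445, 0.895, -0.0], [-0.0, -0.0, -1.0]]
contact_force: [-2.2, 0.5, 6.6]
width: 0.0359
gripper_force: 61.6
```

Contact at exactly the expected height. Releasing, then rising and backing off to look.

```bash
echo '[0, 0, 0, 0, 0, 0, 0.064, 0, 0, 0, 0, 0, 0, 0.064, 0, 0, 0, 0, 0, 0, 0.064, 0, 0, 0, 0, 0, -0.02, 0.064, 0, 0, 0, 0, 0, -0.05, 0.064, 0, 0, 0, -0.03, 0, -0.05, 0.085, 0, 0, 0, -0.03, 0, -0.04, 0.085, 0, 0, 0, 0, 0, 0, 0.085, 0, 0, 0, 0, 0, 0, 0.085]' > rows.txt && python3 jog.py rows.txt
python3 - <<'E'
from vis import *
P,R=tool(); w=cam("wrist"); sd=cam("side"); sc=cam("scene")
for c in(w,sd,sc): fit([c],"blue",np.array([.6201,-.138,.455]),.020,pad=-2)
im=w["img"].copy()
for p,z in(((.6201,-.138,np.radians(-154.)),.02),((.6201,-.138,np.radians(26.)),.034)):
    u=proj(w,np.c_[L@np.array([[np.cos(p[2]),np.sin(p[2])],[-np.sin(p[2]),np.cos(p[2])]])+p[:2],np.full(6,z)]);cv2.polylines(im,[u.round().astype(int)],True,(255,0,255),1)
cv2.imwrite("pics/b5.png",im[:,:,::-1])
E
```

```text
time_s: 15.25
tool_pos: [0.6954, -0.1346, 0.1837]
tool_rot: [[-0.895, -0.445, -0.001], [-0.445, 0.895, -0.0], [0.001, 0.0, -1.0]]
contact_force: [-0.0, -0.3, -0.2]
width: 0.085
gripper_force: 0.0
t 15.25 tcp [ 0.6954 -0.1346  0.1837] yaw -153.55 tilt [-0.0008 -0.0001] F [-0.  -0.3 -0.2] w 0.0850 grip 0
blue x 0.6200 y -0.1374 yaw 25.86 deg cost 0.307
blue x 0.6220 y -0.1357 yaw 24.09 deg cost 0.256
blue x 0.5963 y -0.0789 yaw 26.29 deg cost 0.727
```

View pics/b5.png

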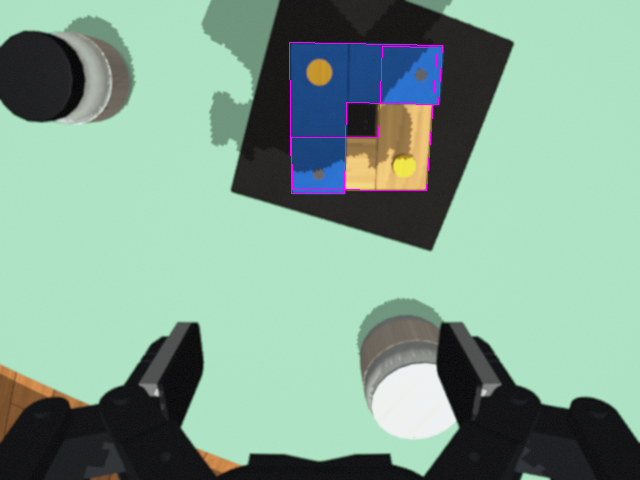

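Blue lies exactly on the wood: pins at (319,72) and (404,166), both model outlines matching. Next is yellow.

```bash
echo '[0, 0, 0, 0.0463, -0.0145, -0.0067, 0.085, 0, 0, 0, 0.0463, -0.0145, -0.0067, 0.085, 0, 0, 0, 0.0463, -0.0145, -0.0067, 0.085, 0, 0, 0, 0.0463, -0.0145, -0.0067, 0.085, 0, 0, 0, 0.0463, -0.0145, -0.0067, 0.085, 0, 0, 0, 0.0463, -0.0145, -0.0067, 0.085, 0, 0, 0.1705, 0, 0, 0, 0.085, 0, 0, 0.1705, 0, 0, 0, 0.085, 0, 0, 0.1705, 0, 0, 0, 0.085, 0, 0, 0.1705, 0, 0, 0, 0.085, 0, 0, 0.1705, 0, 0, 0, 0.085, 0, 0, 0.1705, 0, 0, 0, 0.085]' > rows.txt && python3 jog.py rows.txt 60
echo '[0, 0, 0.1705, 0, 0, 0, 0.085, 0, 0, 0.1705, 0, 0, 0, 0.085, 0, 0, 0.1705, 0, 0, 0, 0.085, 0, 0, 0.1705, 0, 0, 0, 0.085, 0, 0, 0.1705, 0, 0, 0, 0.085, 0, 0, 0.1705, 0, 0, 0, 0.085, 0, 0, 0.1705, 0, 0, 0, 0.085, 0, 0, 0.1705, 0, 0, 0, 0.085, 0, 0, 0.1705, 0, 0, 0, 0.085, 0, 0, 0, 0, 0, 0, 0.085, 0, 0, 0, 0, 0, 0, 0.085]' > rows.txt && python3 jog.py rows.txt
cat >> vis.py <<'E'
def goto(x,y,yawdeg,P,R):
    d=R.T@np.array([x-P[0],y-P[1],0]); t=yawdeg-np.degrees(np.arctan2(R[1,0],R[0,0])); t=(t+180)%360-180
    print("move tool dx %.4f dy %.4f, rz %.4f (turn after), target xy %.4f %.4f"%(d[0],d[1],-np.radians(t),x,y))
def grasp(p,sgn,P,R,g=(.010,-.031)):
    c,s=np.cos(p[2]),np.sin(p[2]); t=p[:2]+np.array([[c,-s],[s,c]])@np.array(g); goto(*t,np.degrees(p[2])+(0 if sgn>0 else 180),P,R)
E
python3 - <<'E'
from vis import *
P,R=tool(); w=cam("wrist")
p=fit([w],"yellow",np.array([.4535,-.3295,1.045]),0,pad=10)
grasp(p,1,P,R)
E
```

```text
time_s: 16.9
tool_pos: [0.485, -0.3361, 0.2222]
tool_rot: [[-0.843, 0.538, -0.002], [0.538, 0.843, 0.002], [0.003, 0.001, -1.0]]
contact_force: [0.3, 0.0, 0.3]
width: 0.085
gripper_force: 0.0
time_s: 18.27
tool_pos: [0.4856, -0.3363, 0.2229]
tool_rot: [[0.5, 0.866, -0.001], [0.866, -0.5, 0.001], [0.0, -0.001, -1.0]]
contact_force: [1.2, -0.4, 0.6]
width: 0.0851
gripper_force: 0.0
t 18.27 tcp [ 0.4856 -0.3363  0.2229] yaw 60.00 tilt [-0.001  0.001] F [ 1.2 -0.4  0.6] w 0.0851 grip 0
yellow x 0.4537 y -0.3291 yaw 60.00 deg cost 0.012
move tool dx 0.0003 dy -0.0002, rz 0.0001 (turn after), target xy 0.4856 -0.3360
```

```bash
echo '[0, 0, 0, 0, 0, 0.05, 0.085, 0, 0, 0, 0, 0, 0.05, 0.085, 0, 0, 0, 0, 0, 0.05, 0.085, 0, 0, 0, 0, 0, 0.04, 0.085, 0, 0, 0, 0, 0, 0.02, 0.085, 0, 0, 0, 0, 0, 0.009, 0.085, 0, 0, 0, 0, 0, 0, 0.085]' > rows.txt && python3 jog.py rows.txt 60
echo '[0, 0, 0, 0, 0, 0, 0.03, 0, 0, 0, 0, 0, 0, 0.03, 0, 0, 0, 0, 0, 0, 0.03, 0, 0, 0, 0, 0, 0, 0.03, 0, 0, 0, 0, 0, 0, 0.03, 0, 0, 0, 0, 0, 0, 0.03, 0, 0, 0, 0, 0, 0, 0.03]' > rows.txt && python3 jog.py rows.txt 60
```

```text
time_s: 19.2
tool_pos: [0.4865, -0.3368, 0.0049]
tool_rot: [[0.501, 0.865, 0.001], [0.865, -0.501, -0.001], [-0.0, 0.001, -1.0]]
contact_force: [-0.7, 0.4, 0.8]
width: 0.0849
gripper_force: 0.0
time_s: 20.08
tool_pos: [0.4867, -0.3369, 0.0058]
tool_rot: [[0.502, 0.865, 0.002], [0.865, -0.502, -0.001], [-0.001, 0.002, -1.0]]
contact_force: [-0.7, 1.4, 5.6]
width: 0.0359
gripper_force: 60.4
```

```bash
echo '[0, 0, 0, 0, 0, -0.02, 0.03, 0, 0, 0, 0, 0, -0.05, 0.03, 0, 0, 0, 0, 0, -0.05, 0.03, 0, 0, 0, 0.0495, -0.0032, 0, 0.03, 0, 0, 0, 0.0495, -0.0032, 0, 0.03, 0, 0, 0, 0.0495, -0.0032, 0, 0.03, 0, 0, 0, 0.0495, -0.0032, 0, 0.03, 0, 0, 0, 0.0495, -0.0032, 0, 0.03, 0, 0, -0.1703, 0, 0, 0, 0.03, 0, 0, -0.1703, 0, 0, 0, 0.03, 0, 0, -0.1703, 0, 0, 0, 0.03, 0, 0, -0.1703, 0, 0, 0, 0.03]' > rows.txt && python3 jog.py rows.txt
echo '[0, 0, -0.1703, 0, 0, 0, 0.03, 0, 0, -0.1703, 0, 0, 0, 0.03, 0, 0, -0.1703, 0, 0, 0, 0.03, 0, 0, -0.1703, 0, 0, 0, 0.03, 0, 0, -0.1703, 0, 0, 0, 0.03, 0, 0, -0.1703, 0, 0, 0, 0.03, 0, 0, -0.1703, 0, 0, 0, 0.03, 0, 0, -0.1703, 0, 0, 0, 0.03, 0, 0, -0.1703, 0, 0, 0, 0.03, 0, 0, -0.1703, 0, 0, 0, 0.03, 0, 0, -0.1703, 0, 0, 0, 0.03, 0, 0, 0, 0, 0, 0, 0.03]' > rows.txt && python3 jog.py rows.txt
python3 - <<'E'
from vis import *
P,R=tool(); w=cam("wrist")
e=held(P,R,1,(.0098,-.031));print(e[:2],np.degrees(e[2]));p=fit([w],"yellow",e,P[2]-.0058,pad=10)
goto(.5972,-.1149,-153.6,P,R)
cv2.imwrite("pics/y1.png",w["img"][:,:,::-1])
E
```

```text
time_s: 21.58
tool_pos: [0.5963, -0.114, 0.1255]
tool_rot: [[-0.161, 0.987, 0.0], [0.987, 0.161, -0.0], [-0.0, 0.0, -1.0]]
contact_force: [0.7, -0.3, -0.9]
width: 0.0362
gripper_force: 60.5
time_s: 23.08
tool_pos: [0.5962, -0.1142, 0.1254]
tool_rot: [[-0.898, -0.441, 0.0], [-0.441, 0.898, -0.0], [-0.0, -0.0, -1.0]]
contact_force: [-0.4, -0.2, -2.0]
width: 0.0358
gripper_force: 60.4
t 23.07 tcp [ 0.5962 -0.1142  0.1254] yaw -153.85 tilt [ 0.0003 -0.0001] F [-0.4 -0.2 -2. ] w 0.0358 grip 60
[ 0.61869045 -0.13766901] -153.85449195604372
yellow x 0.6196 y -0.1367 yaw -154.04 deg cost 0.444
move tool dx -0.0005 dy -0.0011, rz -0.0044 (turn after), target xy 0.5972 -0.1149
```

View pics/y1.png

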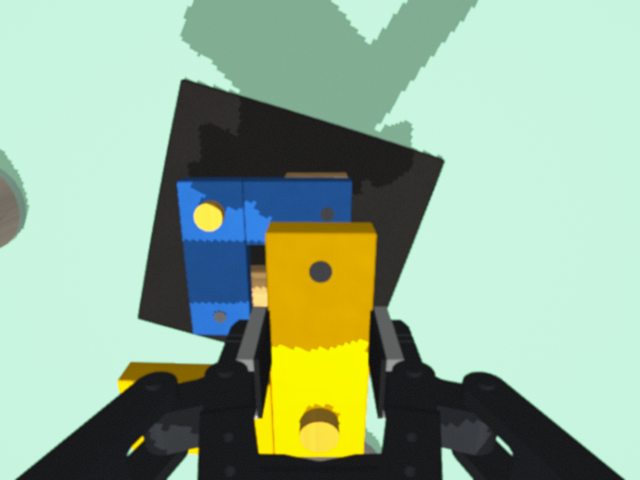

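Yellow hangs right over the pile, pin at (320,430) near the camera and blue's pin at (208,216). Lowering.

```bash
echo '[0, 0, -0.003, -0.0005, -0.001, 0.04, 0.03, 0, 0, 0, 0, 0, 0.025, 0.03, 0, 0, 0, 0, 0, 0.014, 0.03, 0, 0, 0, 0, 0, 0, 0.03, 0, 0, 0, 0, 0, 0, 0.03, 0, 0, 0, 0, 0, 0, 0.03]' > rows.txt && python3 jog.py rows.txt
python3 - <<'E'
from vis import *
P,R=tool();goto(.5972,-.1149,-153.6,P,R)
E
```

```text
time_s: 23.88
tool_pos: [0.5981, -0.1152, 0.0467]
tool_rot: [[-0.896, -0.445, 0.002], [-0.445, 0.896, -0.001], [-0.002, -0.002, -1.0]]
contact_force: [-0.0, 0.4, -0.5]
width: 0.0362
gripper_force: 60.4
t 23.88 tcp [ 0.5981 -0.1152  0.0467] yaw -153.59 tilt [ 0.0021 -0.0009] F [-0.   0.4 -0.5] w 0.0362 grip 60
move tool dx 0.0007 dy 0.0007, rz 0.0002 (turn after), target xy 0.5972 -0.1149
```

```bash
echo '[0, 0, 0, 0.0004, 0.0004, 0.002, 0.03, 0, 0, 0, 0, 0, 0.0015, 0.03, 0, 0, 0, 0, 0, 0.0015, 0.03, 0, 0, 0, 0, 0, 0.001, 0.03, 0, 0, 0, 0, 0, 0, 0.03, 0, 0, 0, 0, 0, 0, 0.03]' > rows.txt && python3 jog.py rows.txt
python3 - <<'E'
from vis import *
P,R=tool();goto(.5972,-.1149,-153.6,P,R)
E
```

```text
time_s: 24.62
tool_pos: [0.5967, -0.1148, 0.0399]
tool_rot: [[-0.896, -0.445, -0.0], [-0.445, 0.896, -0.0], [0.0, -0.0, -1.0]]
contact_force: [-0.6, -0.2, 3.6]
width: 0.0357
gripper_force: 60.9
t 24.62 tcp [ 0.5967 -0.1148  0.0399] yaw -153.58 tilt [-0. -0.] F [-0.6 -0.2  3.6] w 0.0357 grip 61
move tool dx -0.0004 dy -0.0003, rz 0.0004 (turn after), target xy 0.5972 -0.1149
```

```bash
echo '[0, 0, 0, 0, 0, 0, 0.06, 0, 0, 0, 0, 0, 0, 0.06, 0, 0, 0, 0, 0, 0, 0.06, 0, 0, 0, 0, 0, -0.02, 0.06, 0, 0, 0, 0, 0, -0.05, 0.06, 0, 0, 0, -0.04, -0.02, -0.045, 0.085, 0, 0, 0, -0.04, -0.02, -0.04, 0.085, 0, 0, 0, 0, 0, 0, 0.085, 0, 0, 0, 0, 0, 0, 0.085]' > rows.txt && python3 jog.py rows.txt
python3 - <<'E'
from vis import *
P,R=tool(); w=cam("wrist")
im=w["img"].copy()
for p,z in(((.6201,-.138,np.radians(26.2)),.034),((.6201,-.138,np.radians(-153.8)),.048)):
    u=proj(w,np.c_[L@np.array([[np.cos(p[2]),np.sin(p[2])],[-np.sin(p[2]),np.cos(p[2])]])+p[:2],np.full(6,z)]);cv2.polylines(im,[u.round().astype(int)],True,(255,0,255),1)
cv2.imwrite("pics/y2.png",im[:,:,::-1])
goto(.4999,.3479,108.8,P,R)
E
```

```text
time_s: 25.75
tool_pos: [0.6841, -0.1145, 0.1926]
tool_rot: [[-0.895, -0.445, -0.003], [-0.445, 0.895, 0.001], [0.002, 0.002, -1.0]]
contact_force: [-0.2, 0.6, -0.7]
width: 0.085
gripper_force: 0.0
t 25.75 tcp [ 0.6841 -0.1145  0.1926] yaw -153.56 tilt [-0.0031  0.0009] F [-0.2  0.6 -0.7] w 0.0850 grip 0
move tool dx -0.0410 dy 0.4960, rz 1.7041 (turn after), target xy 0.4999 0.3479
```

View pics/y2.png

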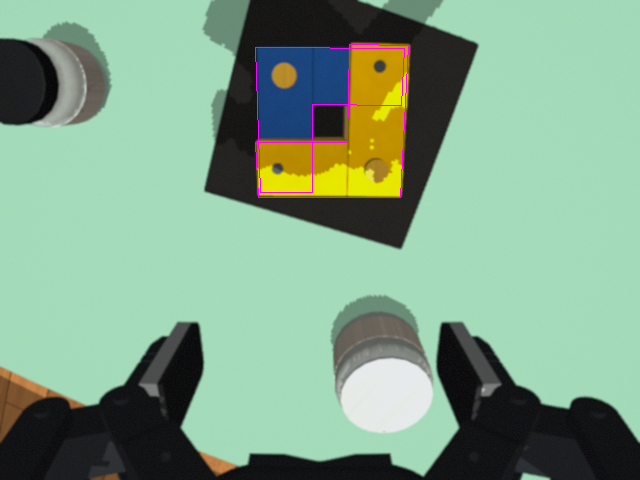

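Yellow is aligned: its pin at (377,168), and the outlines match within a pixel. Now red.

```bash
echo '[0, 0, 0, -0.0041, 0.0496, -0.003, 0.085, 0, 0, 0, -0.0041, 0.0496, -0.003, 0.085, 0, 0, 0, -0.0041, 0.0496, -0.003, 0.085, 0, 0, 0, -0.0041, 0.0496, -0.003, 0.085, 0, 0, 0, -0.0041, 0.0496, -0.003, 0.085, 0, 0, 0, -0.0041, 0.0496, -0.003, 0.085, 0, 0, 0, -0.0041, 0.0496, -0.003, 0.085, 0, 0, 0, -0.0041, 0.0496, -0.003, 0.085, 0, 0, 0, -0.0041, 0.0496, -0.003, 0.085, 0, 0, 0, -0.0041, 0.0496, -0.003, 0.085, 0, 0, 0.1704, 0, 0, 0, 0.085, 0, 0, 0.1704, 0, 0, 0, 0.085]' > rows.txt && python3 jog.py rows.txt 60
echo '[0, 0, 0.1704, 0, 0, 0, 0.085, 0, 0, 0.1704, 0, 0, 0, 0.085, 0, 0, 0.1704, 0, 0, 0, 0.085, 0, 0, 0.1704, 0, 0, 0, 0.085, 0, 0, 0.1704, 0, 0, 0, 0.085, 0, 0, 0.1704, 0, 0, 0, 0.085, 0, 0, 0.1704, 0, 0, 0, 0.085, 0, 0, 0.1704, 0, 0, 0, 0.085, 0, 0, 0, 0, 0, 0, 0.085, 0, 0, 0, 0, 0, 0, 0.085]' > rows.txt && python3 jog.py rows.txt
python3 - <<'E'
from vis import *
P,R=tool(); w=cam("wrist")
p=fit([w],"red",np.array([.4738,.3284,1.899]),0,pad=10)
grasp(p,1,P,R)
E
```

```text
time_s: 27.3
tool_pos: [0.4988, 0.347, 0.2218]
tool_rot: [[-0.993, -0.116, -0.005], [-0.116, 0.993, -0.002], [0.005, -0.002, -1.0]]
contact_force: [0.2, -0.4, -0.4]
width: 0.0851
gripper_force: 0.0
time_s: 28.55
tool_pos: [0.5006, 0.3468, 0.2229]
tool_rot: [[-0.324, 0.946, -0.002], [0.946, 0.324, -0.001], [-0.0, -0.002, -1.0]]
contact_force: [-0.6, 0.0, 0.2]
width: 0.085
gripper_force: 0.0
t 28.55 tcp [0.5006 0.3468 0.2229] yaw 108.91 tilt [-0.0022 -0.001 ] F [-0.6  0.   0.2] w 0.0850 grip 0
red x 0.4748 y 0.3272 yaw 108.28 deg cost 0.018
move tool dx -0.0005 dy 0.0003, rz 0.0110 (turn after), target xy 0.5010 0.3464
```

```bash
echo '[0, 0, 0.011, -0.0005, 0.0003, 0.05, 0.075, 0, 0, 0, 0, 0, 0.05, 0.075, 0, 0, 0, 0, 0, 0.05, 0.075, 0, 0, 0, 0, 0, 0.04, 0.075, 0, 0, 0, 0, 0, 0.02, 0.075, 0, 0, 0, 0, 0, 0.009, 0.075, 0, 0, 0, 0, 0, 0, 0.075]' > rows.txt && python3 jog.py rows.txt 60
echo '[0, 0, 0, 0, 0, 0, 0.03, 0, 0, 0, 0, 0, 0, 0.03, 0, 0, 0, 0, 0, 0, 0.03, 0, 0, 0, 0, 0, 0, 0.03, 0, 0, 0, 0, 0, 0, 0.03, 0, 0, 0, 0, 0, 0, 0.03, 0, 0, 0, 0, 0, 0, 0.03]' > rows.txt && python3 jog.py rows.txt 60
python3 - <<'E'
from vis import *
P,R=tool(); p=np.array([.4748,.3272]); yaw=np.arctan2(R[1,0],R[0,0]); c,s=np.cos(yaw),np.sin(yaw)
g=np.array([[c,s],[-s,c]])@(P[:2]-p); print(g)
a=np.radians(26.4); c,s=np.cos(a),np.sin(a)
t=np.array([.6198,-.1383])+np.array([[c,-s],[s,c]])@[g[0],-.031]; goto(*t,26.4,P,R)
E
```

```text
time_s: 29.48
tool_pos: [0.5025, 0.3473, 0.0053]
tool_rot: [[-0.312, 0.95, 0.001], [0.95, 0.312, 0.0], [0.0, 0.001, -1.0]]
contact_force: [0.9, -0.2, 0.3]
width: 0.0746
gripper_force: 0.0
time_s: 30.35
tool_pos: [0.5026, 0.3474, 0.0065]
tool_rot: [[-0.312, 0.95, 0.002], [0.95, 0.312, 0.001], [0.0, 0.002, -1.0]]
contact_force: [-0.5, -0.8, 5.2]
width: 0.0362
gripper_force: 60.2
t 30.35 tcp [0.5026 0.3474 0.0065] yaw 108.16 tilt [0.0019 0.0009] F [-0.5 -0.8  5.2] w 0.0362 grip 60
[ 0.01055278 -0.03274883]
move tool dx -0.5272 dy -0.0252, rz 1.4270 (turn after), target xy 0.6430 -0.1614
```

```bash
echo '[0, 0, 0, 0, 0, -0.02, 0.03, 0, 0, 0, 0, 0, -0.05, 0.03, 0, 0, 0, 0, 0, -0.05, 0.03, 0, 0, 0, -0.0527, -0.0025, 0, 0.03, 0, 0, 0, -0.0527, -0.0025, 0, 0.03, 0, 0, 0, -0.0527, -0.0025, 0, 0.03, 0, 0, 0, -0.0527, -0.0025, 0, 0.03, 0, 0, 0, -0.0527, -0.0025, 0, 0.03, 0, 0, 0, -0.0527, -0.0025, 0, 0.03, 0, 0, 0, -0.0527, -0.0025, 0, 0.03, 0, 0, 0, -0.0527, -0.0025, 0, 0.03, 0, 0, 0, -0.0527, -0.0025, 0, 0.03]' > rows.txt && python3 jog.py rows.txt
echo '[0, 0, 0, -0.0529, -0.0025, 0, 0.03, 0, 0, 0.1784, 0, 0, 0, 0.03, 0, 0, 0.1784, 0, 0, 0, 0.03, 0, 0, 0.1784, 0, 0, 0, 0.03, 0, 0, 0.1784, 0, 0, 0, 0.03, 0, 0, 0.1784, 0, 0, 0, 0.03, 0, 0, 0.1784, 0, 0, 0, 0.03, 0, 0, 0.1784, 0, 0, 0, 0.03, 0, 0, 0.1784, 0, 0, 0, 0.03, 0, 0, 0, 0, 0, 0, 0.03, 0, 0, 0, 0, 0, 0, 0.03]' > rows.txt && python3 jog.py rows.txt
python3 - <<'E'
from vis import *
P,R=tool(); w=cam("wrist")
e=held(P,R,1,(.0105,-.031));print(e[:2],np.degrees(e[2]));p=fit([w],"red",e,P[2]-.0065,pad=10)
goto(.643,-.1614,26.4,P,R)
E
```

```text
time_s: 31.85
tool_pos: [0.6287, -0.1123, 0.1261]
tool_rot: [[-0.312, 0.95, 0.001], [0.95, 0.312, -0.0], [-0.0, 0.001, -1.0]]
contact_force: [0.2, -0.1, -1.4]
width: 0.0359
gripper_force: 60.6
time_s: 33.22
tool_pos: [0.6426, -0.1617, 0.1255]
tool_rot: [[0.895, 0.447, 0.001], [0.447, -0.895, -0.0], [0.0, 0.0, -1.0]]
contact_force: [0.2, 0.5, -0.9]
width: 0.0358
gripper_force: 60.6
t 33.23 tcp [ 0.6426 -0.1617  0.1255] yaw 26.54 tilt [ 0.0006 -0.0003] F [ 0.2  0.5 -0.9] w 0.0358 grip 61
[ 0.6193296 -0.1386148] 26.53892814507987
red x 0.6193 y -0.1381 yaw 26.67 deg cost 0.652
move tool dx 0.0005 dy -0.0000, rz 0.0024 (turn after), target xy 0.6430 -0.1614
```

```bash
echo '[0, 0, 0.002, 0.0005, 0, 0.04, 0.03, 0, 0, 0, 0, 0, 0.018, 0.03, 0, 0, 0, 0, 0, 0.008, 0.03, 0, 0, 0, 0, 0, 0, 0.03, 0, 0, 0, 0, 0, 0, 0.03, 0, 0, 0, 0, 0, 0, 0.03]' > rows.txt && python3 jog.py rows.txt
python3 - <<'E'
from vis import *
P,R=tool();goto(.643,-.1614,26.4,P,R)
E
```

```text
time_s: 34.02
tool_pos: [0.6437, -0.1617, 0.06]
tool_rot: [[0.897, 0.443, 0.002], [0.443, -0.897, -0.001], [0.001, 0.002, -1.0]]
contact_force: [-1.0, 1.4, -1.0]
width: 0.0356
gripper_force: 60.6
t 34.02 tcp [ 0.6437 -0.1617  0.06  ] yaw 26.28 tilt [ 0.0019 -0.0008] F [-1.   1.4 -1. ] w 0.0356 grip 61
move tool dx -0.0005 dy -0.0006, rz -0.0020 (turn after), target xy 0.6430 -0.1614
```

```bash
echo '[0, 0, -0.002, -0.0002, -0.0002, 0.002, 0.03, 0, 0, 0, 0, 0, 0.0015, 0.03, 0, 0, 0, 0, 0, 0.001, 0.03, 0, 0, 0, 0, 0, 0.0005, 0.03, 0, 0, 0, 0, 0, 0, 0.03, 0, 0, 0, 0, 0, 0, 0.03]' > rows.txt && python3 jog.py rows.txt
python3 - <<'E'
from vis import *
P,R=tool();goto(.643,-.1614,26.4,P,R)
E
```

```text
time_s: 34.78
tool_pos: [0.6427, -0.1613, 0.0545]
tool_rot: [[0.896, 0.445, 0.0], [0.445, -0.896, -0.0], [-0.0, 0.0, -1.0]]
contact_force: [-1.8, 0.6, 5.8]
width: 0.0359
gripper_force: 61.4
t 34.77 tcp [ 0.6427 -0.1613  0.0545] yaw 26.39 tilt [ 0.     -0.0001] F [-1.8  0.6  5.8] w 0.0359 grip 61
move tool dx 0.0002 dy 0.0002, rz -0.0001 (turn after), target xy 0.6430 -0.1614
```

```bash
echo '[0, 0, 0, 0, 0, 0, 0.06, 0, 0, 0, 0, 0, 0, 0.06, 0, 0, 0, 0, 0, 0, 0.06, 0, 0, 0, 0, 0, -0.02, 0.06, 0, 0, 0, 0, 0, -0.05, 0.06, 0, 0, 0, -0.035, 0.01, -0.045, 0.085, 0, 0, 0, -0.035, 0.01, -0.04, 0.085, 0, 0, 0, 0, 0, 0, 0.085, 0, 0, 0, 0, 0, 0, 0.085]' > rows.txt && python3 jog.py rows.txt
python3 - <<'E'
from vis import *
P,R=tool(); w=cam("wrist"); sd=cam("side")
im=w["img"].copy()
for p,z in(((.6201,-.138,np.radians(26.2)),.062),((.6201,-.138,np.radians(-153.8)),.048)):
    u=proj(w,np.c_[L@np.array([[np.cos(p[2]),np.sin(p[2])],[-np.sin(p[2]),np.cos(p[2])]])+p[:2],np.full(6,z)]);cv2.polylines(im,[u.round().astype(int)],True,(255,0,255),1)
s=cv2.resize(sd["img"][240:370,270:430],(480,390),interpolation=3)
cv2.imwrite("pics/r2.png",np.hstack([im[0:390,150:470],s])[:,:,::-1])
E
```

```text
time_s: 35.9
tool_pos: [0.5889, -0.2102, 0.2096]
tool_rot: [[0.896, 0.444, 0.001], [0.444, -0.896, -0.0], [0.001, 0.001, -1.0]]
contact_force: [-0.2, -0.1, 0.0]
width: 0.0851
gripper_force: 0.0
t 35.90 tcp [ 0.5889 -0.2102  0.2096] yaw 26.37 tilt [ 0.001  -0.0001] F [-0.2 -0.1  0. ] w 0.0851 grip 0
```

View pics/r2.png

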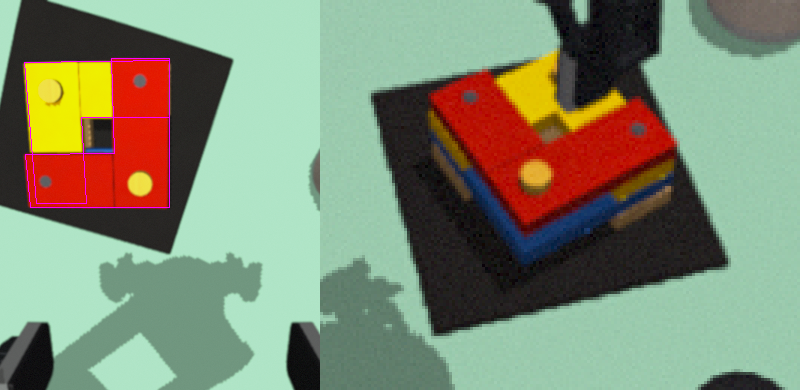

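The pile is square and flat: red's pin is at (140,184), yellow's at (50,91), and the outlines match. The gripper is clear, so I'm handing in.

```bash
python3 -c "
from station import bot
print(bot.close_job())"
```

```text
the job is handed in; nothing more can be done
None
```

Job handed in at about 36 s: blue, yellow and red are stacked square and flat on the wooden corner, each turned half round from the one below, with no verdict returned.

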